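Fetch the red-capped jar from the sliding-lid sample chest

ROBOT

A 7-joint arm with a two-finger parallel gripper is mounted at the origin on the work surface. World frame = base frame: x ahead of the robot, y to its left, z up, the work surface at z = 0. Lengths are in m, angles in rad, forces in N, time in s.
With the tool pointing down it reaches from about 0.4 to 0.9 m from the base axis. Payload 5.5 kg.
Tool frame: the origin (TCP) lies on the centre line of the jaws, within the pads' length; the fingertips stand ctrl.nose_length ahead of it and the grasp point (between the pads) lies 11 mm behind it (ctrl.nose_length is the distance from the TCP to the fingertips, in m); z points along the fingers, y is the direction in which the jaws open and shut (so a half turn about z gives the same grasp; the last joint's range is limited). The gripper opens to 92 mm and grips with 3 to 60 N. Pads are 19 mm wide; open, the fingers measure 130 mm over their backs; the gripper's body (75 mm by 190 mm) begins 47 mm behind the grasp point.
Start: joints at [-0.904, 0.501, -0.427, 1.55, 0.221, 1.138, -0.21], TCP at [0.255, 0.598, 0.235] pointing down, gripper open.
Joint ranges: [-2.88, 2.88], [-0.31, 2.03], [-1.54, 1.56], [0.2, 2.42], [-1.41, 4.55], [0.19, 2.02], [-2.57, 2.57]. Speed limits (rad/s): [2.57, 2.57, 3.14, 3.14, 3.14, 3.14, 3.14].

INTERFACE

Orientations are given as [roll, pitch, yaw] about the fixed x, y, z axes, in that order (R = Rz(yaw) Ry(pitch) Rx(roll)).
In Python, from station import sensors, imaging, sign_off, ctrl gives the robot as it stands.
- The arm moves only by the shell command python3 -m inch 'ROWS' [FORCE]. ROWS is JSON, a list of rows, each an object with "xyz": the shift along the tool's x, y, z in m, a list of three; "twist": the turn about the tool's z in rad; "claw": the opening in per cent of the stroke, from 0 (shut) to 100 (fully open). A call has 1 to 8 rows; each row shifts and turns the commanded pose from where the row before left it, along the tool's axes as they then stand; what a row does not reach is not made up. A row lasts 1/8 s, in which the tool goes at most 62.5 mm and 10.7 degrees, less where a joint would pass 70% of its speed; a pose out of reach is approached as far as the arm can. A call is refused whole if a number of a shift passes 0.0625 or a number of a turn 0.188, either way. A call with a gripper value outside its range is refused whole. The fingers move at their own pace and stop on an object; FORCE is the grip in N (left out, the last holds). Time passes only in rows, so rows that do not move let the fingers close. It gives the time, the measured TCP pose, the force and the opening at its end, in the units of the state.
- sensors.get_state(): the state, without advancing time (a new reading comes with each control period).
- imaging.get_image(name): name is "scene" or "side" or "wrist"; returns a dict with "frame" (480x640x3 uint8, red, green, blue), "z_map" (480x640 float32, m along the optical axis (not along the pixel's ray), 0 where there is no reading), "fovy" (degrees; the focal length in pixels is half the picture's height over the tangent of half this angle, whatever the lens; pixels are square), "cx", "cy" (the principal point, pixels), "T" (4x4, takes a point from camera to world coordinates). Camera axes: x right, y up, looking along -z (the intrinsics and any distortion apply to the point x, -y, -z); pixel columns grow to the right and rows downward; lengths in m; the calibration is good to about 2 mm. A picture is of the moment at which its call begins.
- sign_off(): hands the job in, once; it reports no verdict.
The state is a dict: "clock": time; "qpos": joint angles; "dq": joint speeds; "joint_torque": joint torques, N m; "ee_pos": TCP position; "tcp_rot": TCP orientation; "ft_force": force on the tool from outside, world axes, zero at the start; "wrist_torque": the same for the moment, N m; "grip_width": finger opening in m.
Only numpy, scipy, OpenCV 4.12 (cv2) and the standard library are available. Lean on these libraries where they do the work, as an engineer would, in place of code of your own. Each camera call takes 0.05 s, during which the arm holds its last target.

TASK

Take the red-capped jar out of the cooled sample chest, stand it gently upright in the middle of the balance pan, let go, and leave both chest lids fully shut on their catches. Only one side of the chest may ever stand open: so before you open the lid over the jar, press the other lid's grip towards its own end until you feel it fully home, then push the jar's lid right back past its neighbour. Move the lids by their grips without ramming them, and leave the other jars, the pump bottle and the beaker standing where they are.

Things in the scene. Friction and masses are not known exactly. Their poses are not given: they have to be found in the camera images.
- chest: white bench-top cooling chest with aluminium rails, fixed: 280 mm (its x) x 470 mm (its y), rails 194 mm high (catch covers 197 mm). Origin: centre of its underside on the bench; z up, y along its length and both lid tracks. The left lid and left places are at +y, the right ones at -y.
- well (a point): centre of the chest's inner floor, 70 mm above the bench; axes as the chest's. The well is undivided, 220 x 410 mm, with four jar places at x = +-55, y = +-125 mm: the +y two under the left lid, the -y two under the right lid. With a lid slid fully back the well is open from 45 to 205 mm from the middle on that side.
- lid_left (a joint): left lid (chest +y half): framed glass 240 x 227 x 6 mm, upper track, top face 190 mm above the bench. Value in m: 0 = fully home at its own end (may start up to 0.016 out), growing to 0.170 (end stop) as it slides to chest -y, over its neighbour. Mass 0.7 kg, friction about 1.5 N, and drag of 1 N at 0.1 m/s. At full travel its inner edge is 4 mm short of the right lid's grip.
- lid_right (a joint): right lid (chest -y half): framed glass 240 x 227 x 6 mm, lower track, top face 178 mm above the bench. Value in m: 0 = fully home at its own end (may start up to 0.016 out), growing to 0.170 (end stop) as it slides to chest +y, under its neighbour. Mass 0.7 kg, friction about 1.5 N, and drag of 1 N at 0.1 m/s. At full travel its grip is 4 mm short of the left lid's inner edge and rises 22 mm above the left glass.
- grip_left: black upright grip bar on the left lid's outer end: 110 mm along chest x, 14 mm thick along y, standing 28 mm above its glass. Origin: middle of its top face, 218 mm above the bench; axes as the chest's. Push its +y face to open, its -y face to shut. Shut, its outer face lies 35 mm in from the chest's end, and the end jamb beyond it is 28 mm lower than its top.
- grip_right: black upright grip bar on the right lid's outer end: 110 mm along chest x, 14 mm thick along y, standing 34 mm above its glass. Origin: middle of its top face, 212 mm above the bench; axes as the chest's. Push its -y face to open, its +y face to shut. Shut, its outer face lies 35 mm in from the chest's end, and the end jamb beyond it is 28 mm lower than its top.
- left_catch (a point): grey cover of the left lid's sprung roller catch, in the far rail. Its hump lies 6 mm out from home and takes about 6 to 8 N in all to pass, either way; within 3 mm of home the catch draws the lid in by itself, farther out the lid is not caught. The rubber stop behind gives about 1 to 1.5 mm under 10 N (the joint may read just below 0).
- right_catch (a point): grey cover of the right lid's sprung roller catch, in the far rail. Its hump lies 6 mm out from home and takes about 6 to 8 N in all to pass, either way; within 3 mm of home the catch draws the lid in by itself, farther out the lid is not caught. The rubber stop behind gives about 1 to 1.5 mm under 10 N (the joint may read just below 0).
- red_jar: amber glass jar with a red cap, 54 mm across, 92 mm tall, 0.14 to 0.28 kg: straight sides up to 71 mm, a slight neck, and a 52 mm wide cap (top 17 mm). Origin: centre of its underside; z up. It starts upright at any of the four places in the chest, its top 10 mm below the lower lid.
- balance: white top-loading balance, fixed: 270 mm (its x) x 190 mm, body 67 mm high, with a round steel pan. Origin: centre of its underside; the pan's centre is 35 mm to its +x.
- pan (a point): centre of the top face of the balance's round pan (136 mm across, 83 mm above the bench); z up
- white_jar: bystander: white plastic jar, white cap, in the chest; 54 mm across, 92 mm tall. Origin: centre of its underside
- blue_jar: bystander: clear glass jar, blue cap, in the chest; 54 mm across, 92 mm tall. Origin: centre of its underside
- green_jar: bystander: amber glass jar, green cap, in the chest; 54 mm across, 92 mm tall. Origin: centre of its underside
- lotion: bystander: white pump bottle, 66 mm across, 191 mm tall, on the bench. Origin: centre of its underside
- beaker: bystander: clear glass beaker, 84 mm across, 104 mm tall, empty, on the bench near the balance. Origin: centre of its underside

How it is judged:
On the way, in this order (a step that is already met when the one before it is completed fails the run):
1. the lid that does not cover the red-capped jar is pressed at its grip (over 3 N) while it is fully home (within 3 mm), the jar's own lid not yet opened (under 25 mm) (((y of red_jar in the frame of chest above 0.02 m and value of joint lid_right below 0.003 m and contact force between the fingers and grip_right above 3 N and value of joint lid_left below 0.025 m) or (y of red_jar in the frame of chest below -0.02 m and value of joint lid_left below 0.003 m and contact force between the fingers and grip_left above 3 N and value of joint lid_right below 0.025 m))), for 0.05 s.
2. the lid over the red-capped jar is slid at least 150 mm past its neighbour, which stays home (within 3 mm), with the jar still in the chest (height (world z) of red_jar below 0.08 m and ((y of red_jar in the frame of chest above 0.02 m and value of joint lid_left above 0.15 m and value of joint lid_right below 0.003 m) or (y of red_jar in the frame of chest below -0.02 m and value of joint lid_right above 0.15 m and value of joint lid_left below 0.003 m))), for 0.1 s.
3. the red-capped jar stands on the balance pan, let go (horizontal distance between red_jar and pan below 0.03 m and z of red_jar in the frame of pan below 0.004 m and angle between red_jar's own z axis and vertical below 0.1 rad and contact force between the fingers and red_jar below 0.05 N), for 0.2 s.
At the end, for the whole second after the job is handed in: Both lids are home within 3 mm and at rest, and the red-capped jar stands upright (within 0.1 rad) and at rest on the balance pan, its centre within 30 mm of the pan's centre (value of joint each of lid_left, lid_right below 0.003 m and horizontal distance between red_jar and pan below 0.03 m and z of red_jar in the frame of pan between -0.004 and 0.004 m and angle between red_jar's own z axis and vertical below 0.1 rad and linear speed of red_jar below 0.02 m/s and velocity of joint each of lid_left, lid_right below 0.01 m/s); the robot touches nothing.
It fails at once if both lids stand open (more than 25 mm) at once (value of joint each of lid_left, lid_right above 0.025 m).
It fails at once if a lid is rammed: more than 45 N on its grip or it runs faster than 0.5 m/s (contact force between any of the arm, the fingers and grip_left above 45 N or contact force between any of the arm, the fingers and grip_right above 45 N or velocity of joint any of lid_left, lid_right above 0.5 m/s or velocity of joint any of lid_left, lid_right below -0.5 m/s).
It fails at once if the red-capped jar is tipped over (more than 0.7 rad) or comes down on the balance faster than 0.4 m/s (dropped or banged down) (angle between red_jar's own z axis and vertical above 0.7 rad or (horizontal distance between red_jar and pan below 0.08 m and z of red_jar in the frame of pan below 0.03 m and linear speed of red_jar above 0.4 m/s)).
It fails at once if another jar, the pump bottle or the beaker is shifted by more than 25 mm or tipped by more than 0.4 rad (distance of any of white_jar, blue_jar, green_jar, lotion, beaker from where it was at the start of the episode above 0.025 m or angle between any of white_jar, blue_jar, green_jar, lotion, beaker's own z axis and vertical above 0.4 rad).
It also fails if it takes over 72 s, if anything falls off the work surface, if the arm or the gripper's body presses on something with over 40 N, if the wrist force passes 120 N, or if a joint passes its speed limit or range.

## Working session

There is one attempt and no reset: what is moved stays moved. The work goes in short steps, Python scripts to look and compute and a shell command to move; the robot and the scene stay as the last step left them, time stands still between calls to the robot, and variables do not carry over. Pictures are saved under pics/ and viewed, and the job is handed in when it is done.

```bash
ls; mkdir -p pics
python3 - <<'E'
from station import sensors, imaging, sign_off, ctrl
import cv2,pickle
print(ctrl.nose_length, sensors.get_state())
d={}
for n in("scene","side","wrist"):
    im=imaging.get_image(n); d[n]=im
    cv2.imwrite(f"pics/{n}0.png",im["frame"][:,:,::-1]); print(n,im["fovy"],im["cx"],im["cy"],im["T"].round(3).tolist(),[k for k in im])
pickle.dump(d,open("im0.pkl","wb"))
E
```

```text
pics
0.008 {'clock': 0.0, 'qpos': array([-0.90379983,  0.50187756, -0.42678856,  1.55144606,  0.22079848,
        1.13831009, -0.21028209]), 'dq': array([ 1.79205951e-03, -1.83096507e-03,  2.28243440e-05,  1.20378418e-03,
        5.68637323e-04, -4.32796556e-04,  2.49017516e-03]), 'joint_torque': array([-2.98481318e-04, -5.66582572e+01, -5.81612304e+00, -2.79127622e+01,
       -6.86352351e-02,  3.07206111e-02,  1.86653115e-04]), 'ee_pos': array([0.25516309, 0.59707001, 0.23366113]), 'tcp_rot': array([-3.13961016e+00, -7.23501980e-05,  2.73786511e+00]), 'ft_force': array([ 0.13963467,  0.28758416, -0.23749843]), 'wrist_torque': array([ 0.00402554, -0.04633379,  0.01376784]), 'grip_width': 0.09212286322606116}
scene 43.425112518541965 323.6539041127877 235.36004799426524 [[0.217, 0.875, -0.433, -0.053], [-0.976, 0.196, -0.093, -0.119], [0.003, 0.443, 0.897, 1.423], [0.0, 0.0, 0.0, 1.0]] ['frame', 'z_map', 'fovy', 'cx', 'cy', 'T']
side 50.7985355310456 318.1729906210311 247.73620786719388 [[0.122, 0.938, -0.325, 0.144], [-0.992, 0.119, -0.031, -0.018], [0.01, 0.326, 0.945, 1.408], [0.0, 0.0, 0.0, 1.0]] ['frame', 'z_map', 'fovy', 'cx', 'cy', 'T']
wrist 60.92952661788178 320.09635620826197 236.91595230077925 [[0.393, -0.883, -0.258, 0.184], [0.92, 0.376, 0.113, 0.627], [-0.003, -0.282, 0.959, 0.384], [0.0, 0.0, 0.0, 1.0]] ['frame', 'z_map', 'fovy', 'cx', 'cy', 'T']
```

View pics/scene0.png

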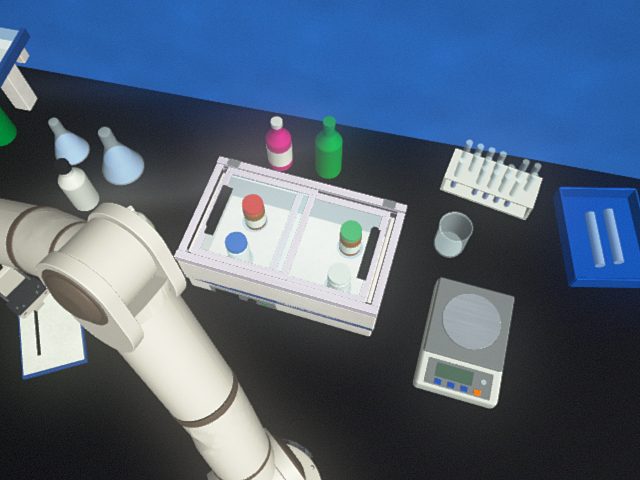

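View pics/side0.png

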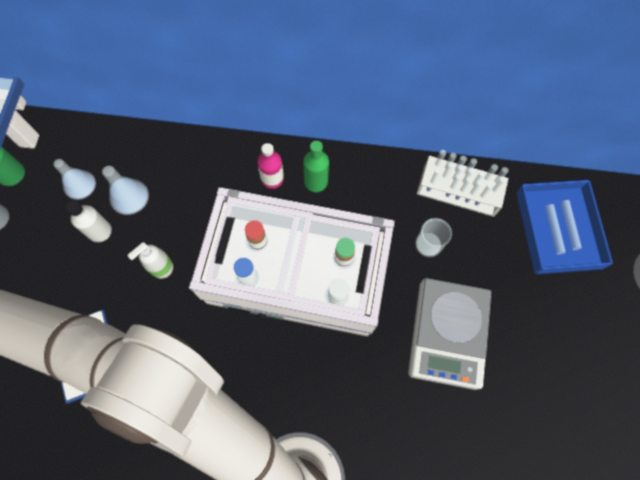

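View pics/wrist0.png

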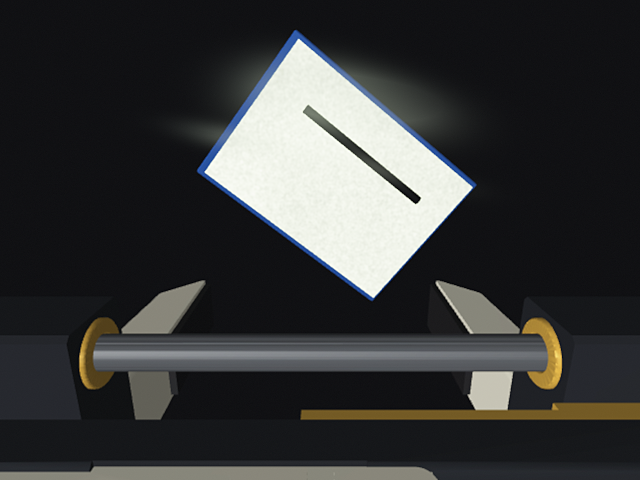

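Scene and side views agree. The red cap is at scene (253,203), under the image-left lid, with its black grip at (218,210). The green jar (350,235) and white jar (340,275) are on the other side, with that grip at (369,253). The pan is at (472,321), the beaker at (453,235), and the lotion bottle at side (155,260). Next I'll measure positions.

```bash
cat > h.py <<'E'
import numpy as np, cv2, pickle
def ray(im,u,v):
    f=240/np.tan(np.radians(im["fovy"])/2)
    return np.array([(u-im["cx"])/f,-(v-im["cy"])/f,-1.0])
def onz(im,u,v,z):
    d=im["T"][:3,:3]@ray(im,u,v); o=im["T"][:3,3]
    return o+d*(z-o[2])/d[2]
def cloud(im):
    f=240/np.tan(np.radians(im["fovy"])/2)
    v,u=np.mgrid[:480,:640]; z=im["z_map"]
    c=np.stack([(u-im["cx"])/f*z,-(v-im["cy"])/f*z,-z],-1)
    return c@im["T"][:3,:3].T+im["T"][:3,3]
E
python3 - <<'E'
from h import *
d=pickle.load(open("im0.pkl","rb"))
pts={"scene":dict(red=(253,203),gl=(218,210),gr=(369,253),pan=(472,321),bench=(560,420)),"side":dict(red=(256,234),gl=(225,241),gr=(363,269),pan=(457,318),bench=(560,420))}
for n in("scene","side"):
    im=d[n];P=cloud(im)
    for k,(u,v) in pts[n].items(): print(n,k,P[v,u].round(3),im["z_map"][v,u])
    hsv=cv2.cvtColor(im["frame"],cv2.COLOR_RGB2HSV)
    ok=im["z_map"]>0
    # grips: dark & z 0.205-0.225
    g=(hsv[...,2]<70)&ok&(P[...,2]>.195)&(P[...,2]<.235)&(P[...,0]>.3)&(P[...,0]<.9)
    m,l,s,c=cv2.connectedComponentsWithStats(g.astype(np.uint8))
    for i in range(1,m):
        if s[i,4]>40:
            q=P[l==i]
            z=.218 if c[i][0]<300 else .212
            r=cv2.minAreaRect(np.argwhere(l==i)[:,::-1].astype(np.float32))
            bp=[onz(im,*b,z)[:2].round(4).tolist() for b in cv2.boxPoints(r)]
            print(" grip",c[i].round(1),s[i].tolist(),np.median(q,0).round(4),bp)
    for k,lo,hi,zz in(("red",(0,150,80),(8,255,255),.162),("red2",(172,150,80),(180,255,255),.162),("blue",(105,150,80),(125,255,255),.162),("green",(45,100,50),(80,255,255),.162)):
        g=cv2.inRange(hsv,lo,hi)
        m,l,s,c=cv2.connectedComponentsWithStats(g)
        for i in range(1,m):
            if 80<s[i,4]<1500: print(" ",k,c[i].round(1),s[i].tolist(),onz(im,*c[i],zz).round(4))
    # pan
    g=(abs(P[...,2]-.083)<.006)&(P[...,1]<-.2)&(hsv[...,1]<40)&ok
    m,l,s,c=cv2.connectedComponentsWithStats(g.astype(np.uint8)); i=1+np.argmax(s[1:,4])
    ct=max(cv2.findContours((l==i).astype(np.uint8),0,1)[0],key=cv2.contourArea); e=cv2.fitEllipse(ct)
    print(" pan",e, onz(im,*e[0],.083).round(4))
    # rails
    g=(abs(P[...,2]-.194)<.004)&ok&(P[...,0]>.3); q=P[g][:,:2]
    r=cv2.minAreaRect(q.astype(np.float32)); print(" rail rect",r,len(q));
E
```

```text
scene red [0.59  0.19  0.187] 1.4155923
scene gl [0.542 0.258 0.21 ] 1.3802246
scene gr [ 0.512 -0.1    0.21 ] 1.3331419
scene pan [ 0.454 -0.364  0.08 ] 1.400693
scene bench [ 0.291 -0.6    0.004] 1.3758633
  blue [ 50.7 369.9] [22, 359, 65, 20, 174] [0.1227 0.503  0.162 ]
  green [  6.1 129.3] [0, 107, 17, 40, 434] [0.6725 0.8681 0.162 ]
  green [328.9 150.6] [315, 117, 28, 62, 1268] [0.7896 0.0512 0.162 ]
  green [351.1 230.7] [341, 221, 21, 21, 355] [ 0.5813 -0.0474  0.162 ]
 pan ((470.98870849609375, 321.2347106933594), (52.9910774230957, 59.544189453125), 123.84259033203125) [ 0.4517 -0.3607  0.083 ]
 rail rect ((0.9067140817642212, -0.13242048025131226), (0.5829688310623169, 1.3183302879333496), 57.152015686035156) 5350
side red [0.581 0.185 0.186] 1.3037897
side gl [0.545 0.256 0.209] 1.2727137
side gr [ 0.515 -0.096  0.208] 1.2530528
side pan [ 0.45  -0.365  0.083] 1.3416704
side bench [ 0.229 -0.666  0.001] 1.338073
 grip [224.1 238.4] [217, 218, 16, 42, 254] [0.5493 0.258  0.2149] [[0.4945, 0.2691], [0.6062, 0.2607], [0.6036, 0.2448], [0.4921, 0.2536]]
 grip [363.8 266.4] [358, 246, 12, 42, 222] [ 0.5211 -0.0972  0.2098] [[0.4671, -0.0863], [0.5758, -0.095], [0.5748, -0.1086], [0.4663, -0.0995]]
  green [316.  167.7] [303, 140, 27, 53, 1105] [0.8034 0.057  0.162 ]
  green [  9.9 169.1] [0, 147, 25, 40, 706] [0.6925 0.8879 0.162 ]
  green [345.  247.2] [337, 239, 17, 17, 232] [ 0.5823 -0.047   0.162 ]
  green [163.2 269. ] [151, 257, 20, 19, 101] [0.465  0.4096 0.162 ]
 pan ((456.02081298828125, 316.51837158203125), (47.583343505859375, 51.985862731933594), 130.26834106445312) [ 0.4534 -0.362   0.083 ]
 rail rect ((0.8572089672088623, -0.1782776117324829), (1.3306491374969482, 0.9497884511947632), 89.25665283203125) 5151
```

Run:
```python
from h import *
d=pickle.load(open("im0.pkl","rb"))
for n in("scene","side"):
    im=d[n];P=cloud(im); hsv=cv2.cvtColor(im["frame"],cv2.COLOR_RGB2HSV); ok=im["z_map"]>0
    R=(P[...,0]>.35)&(P[...,0]<.75)&(P[...,1]>-.2)&(P[...,1]<.36)
    g=(hsv[...,2]<95)&ok&(P[...,2]>.198)&(P[...,2]<.24)&R
    m,l,s,c=cv2.connectedComponentsWithStats(g.astype(np.uint8))
    for i in range(1,m):
        if s[i,4]>30:
            z=.218 if c[i][0]<300 else .212
            r=cv2.minAreaRect(np.argwhere(l==i)[:,::-1].astype(np.float32))
            bp=[onz(im,*b,z)[:2].round(4).tolist() for b in cv2.boxPoints(r)]
            print(n," grip",c[i].round(1),s[i].tolist(),onz(im,*c[i],z).round(4),bp)
    for k,lo,hi in(("red",(0,120,60),(12,255,255)),("red2",(165,120,60),(180,255,255)),("blue",(100,100,60),(125,255,255))):
        g=cv2.inRange(hsv,lo,hi); g[~R]=0
        m,l,s,c=cv2.connectedComponentsWithStats(g)
        for i in range(1,m):
            if 60<s[i,4]: print(" ",k,c[i].round(1),s[i].tolist(),onz(im,*c[i],.155).round(4))
    g=(abs(P[...,2]-.194)<.008)&ok&R&(hsv[...,2]>120)
    m,l,s,c=cv2.connectedComponentsWithStats(g.astype(np.uint8)); i=1+np.argmax(s[1:,4])
    r=cv2.minAreaRect(P[l==i][:,:2].astype(np.float32)); print(" rail",r,s[i],cv2.boxPoints(r).round(3).tolist())
    o=(im["frame"]*1).copy(); o[l==i]=(255,0,255)
    cv2.imwrite(f"pics/{n}_rail.png",cv2.resize(o[140:360,150:550],(800,440))[:,:,::-1])
```

```text
scene  grip [217.3 207.2] [207, 186, 22, 44, 325] [0.5451 0.2588 0.218 ] [[0.4903, 0.2713], [0.6054, 0.2636], [0.6012, 0.2458], [0.4866, 0.2541]]
scene  grip [368.7 249.1] [360, 227, 18, 45, 299] [ 0.52   -0.0975  0.212 ] [[0.4664, -0.0863], [0.578, -0.0944], [0.5764, -0.1093], [0.4651, -0.1007]]
  red [252.8 204.5] [243, 195, 21, 21, 335] [0.6023 0.1976 0.155 ]
  blue [235.8 242.1] [225, 232, 22, 22, 374] [0.4969 0.2094 0.155 ]
 rail ((0.5393511056900024, 0.08282142877578735), (0.47209399938583374, 0.28498953580856323), 85.727783203125) [  174   156   233   160 10587] [[0.3799999952316284, -0.1420000046491623], [0.6639999747276306, -0.16300000250339508], [0.6990000009536743, 0.30799999833106995], [0.41499999165534973, 0.32899999618530273]]
side  grip [223.7 238.4] [216, 218, 16, 42, 262] [0.5479 0.2581 0.218 ] [[0.4946, 0.27], [0.6064, 0.2624], [0.6038, 0.2459], [0.4922, 0.2539]]
side  grip [364.1 266. ] [358, 246, 13, 42, 240] [ 0.5218 -0.0979  0.212 ] [[0.4685, -0.0864], [0.5762, -0.0951], [0.5752, -0.1097], [0.4676, -0.1007]]
  red [254.4 230.9] [246, 221, 18, 20, 283] [0.6002 0.1961 0.155 ]
  blue [243.  267.1] [234, 258, 19, 19, 271] [0.4977 0.2089 0.155 ]
 rail ((0.5409058332443237, 0.08029025793075562), (0.4699646234512329, 0.2832321226596832), 85.56362915039062) [ 190  188  204  138 9332] [[0.38199999928474426, -0.14300000667572021], [0.6639999747276306, -0.16500000655651093], [0.699999988079071, 0.30399999022483826], [0.4180000126361847, 0.32600000500679016]]
```

View pics/scene_rail.png

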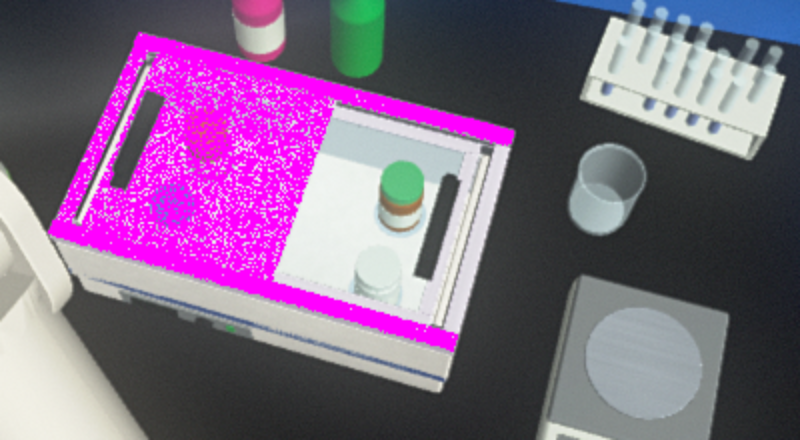

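Run:
```python
import cv2
for n,(y,x) in(("scene",(150,170)),("side",(185,185))):
    im=cv2.imread(f"pics/{n}0.png")[y:y+195,x:x+260]
    cv2.imwrite(f"pics/{n}_crop.png",cv2.resize(im,(780,585),interpolation=cv2.INTER_CUBIC))
```

```text
(no output)
```

View pics/scene_crop.png

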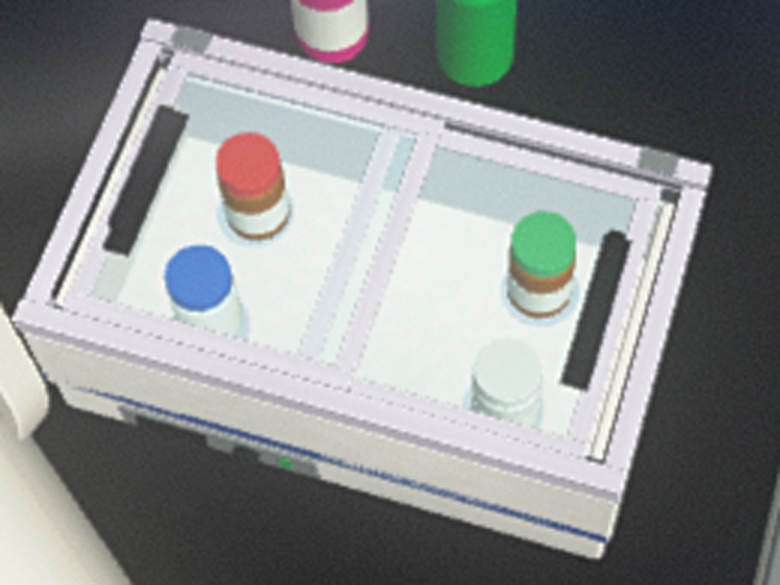

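The red jar is at chest (+55,+125) under the left (upper) lid. The chest centre is about (0.540, 0.081) with yaw about -0.0745. Both lids appear 13 to 16 mm out. I'll raise the tool and align the jaws with the chest's y axis.

```bash
cat >> h.py <<'E'
C=np.array([0.540,0.0815]); YW=-0.0745
X=np.array([np.cos(YW),np.sin(YW)]); Y=np.array([-np.sin(YW),np.cos(YW)])
def w(cx,cy): return C+cx*X+cy*Y
def ch(p): return np.array([(p[:2]-C)@X,(p[:2]-C)@Y])
def st():
    from station import sensors
    s=sensors.get_state(); p=s["ee_pos"]; r=s["tcp_rot"]
    print("t",round(s["clock"],2),"p",p.round(4),"ch",ch(p).round(4),"yaw",round(r[2],4),"rp",r[:2].round(3),"F",s["ft_force"].round(1),"Fch",(s["ft_force"][:2]@np.array([X,Y]).T).round(1),"w",round(s["grip_width"],4),"q",s["qpos"].round(2))
    return s
def to(xy,z,yaw=None):
    from scipy.spatial.transform import Rotation as R
    s=st(); p=s["ee_pos"]; M=R.from_euler("xyz",s["tcp_rot"]).as_matrix()
    print("tool shift",(M.T@(np.array([*xy,z])-p)).round(4), "twist",None if yaw is None else round(-((yaw-s["tcp_rot"][2]+np.pi)%(2*np.pi)-np.pi),4))
E
python3 -m inch '[{"xyz":[0,0,-0.03],"twist":0,"claw":100},{"xyz":[0,0,-0.045],"twist":-0.11,"claw":100},{"xyz":[0,0,-0.045],"twist":-0.11,"claw":100},{"xyz":[0,0,-0.02],"twist":-0.109,"claw":100}]' 10; python3 -c "
from h import *
to(w(0,-0.181),0.30,np.pi+YW)
d=pickle.load(open('im0.pkl','rb'))
print(onz(d['side'],165,274,0.0),onz(d['side'],147,248,0.185))
"
```

```text
clock: 0.65
ee_pos: [0.2554, 0.5986, 0.3778]
tcp_rot: [3.138, 0.001, 3.07]
ft_force: [-0.6, 0.7, -0.3]
grip_width: 0.0919
t 0.65 p [0.2554 0.5986 0.3778] ch [-0.3223  0.4945] yaw 3.0705 rp [3.138e+00 1.000e-03] F [-0.6  0.7 -0.3] Fch [-0.6  0.7] w 0.0919 q [-0.85  0.42 -0.51  1.36  0.2   1.41  0.14]
tool shift [-0.3199 -0.6768  0.0757] twist 0.0034
[0.49278441 0.45666157 0.        ] [0.50879354 0.45487185 0.185     ]
```

```bash
python3 -m inch '[{"xyz":[-0.02,-0.03,0],"twist":0,"claw":100},{"xyz":[-0.027,-0.055,0],"twist":0,"claw":100},{"xyz":[-0.027,-0.055,0],"twist":0,"claw":100},{"xyz":[-0.027,-0.055,0],"twist":0,"claw":100},{"xyz":[-0.027,-0.055,0],"twist":0,"claw":100},{"xyz":[-0.027,-0.055,0],"twist":0,"claw":100},{"xyz":[-0.027,-0.055,0],"twist":0,"claw":100},{"xyz":[-0.027,-0.055,0],"twist":0,"claw":100}]'; python3 -m inch '[{"xyz":[-0.027,-0.055,0],"twist":0,"claw":100},{"xyz":[-0.027,-0.055,0],"twist":0,"claw":100},{"xyz":[-0.027,-0.055,0],"twist":0,"claw":100},{"xyz":[-0.02,-0.055,0.02],"twist":0,"claw":100},{"xyz":[-0.01,-0.03,0.02],"twist":0,"claw":100},{"xyz":[0,-0.01,0.02],"twist":0,"claw":100},{"xyz":[0,0,0],"twist":0,"claw":100}]';python3 -c "
from h import *
to(w(0,-0.181),0.25,np.pi+YW)"
```

```text
clock: 1.65
ee_pos: [0.4331, 0.1663, 0.3748]
tcp_rot: [3.141, 0.0, 3.067]
ft_force: [0.8, 0.1, 1.0]
grip_width: 0.0919
clock: 2.52
ee_pos: [0.5226, -0.1001, 0.3128]
tcp_rot: [3.141, -0.004, 3.065]
ft_force: [0.7, 1.2, 0.3]
grip_width: 0.092
t 2.52 p [ 0.5226 -0.1001  0.3128] ch [-0.0039 -0.1824] yaw 3.0648 rp [ 3.141 -0.004] F [0.7 1.2 0.3] Fch [0.6 1.2] w 0.092 q [ 0.12  0.19  0.02  1.76 -0.    1.2   1.64]
tool shift [-0.0041  0.0014  0.0628] twist -0.0023
```

```bash
cat > snap.py <<'E'
import sys,cv2,pickle
from station import imaging
tag=sys.argv[1]; d={}
for n in sys.argv[2:]:
    d[n]=imaging.get_image(n); cv2.imwrite(f"pics/{n}_{tag}.png",d[n]["frame"][:,:,::-1])
pickle.dump(d,open(f"im_{tag}.pkl","wb"))
E
python3 snap.py a wrist
```

```text
(no output)
```

View pics/wrist_a.png

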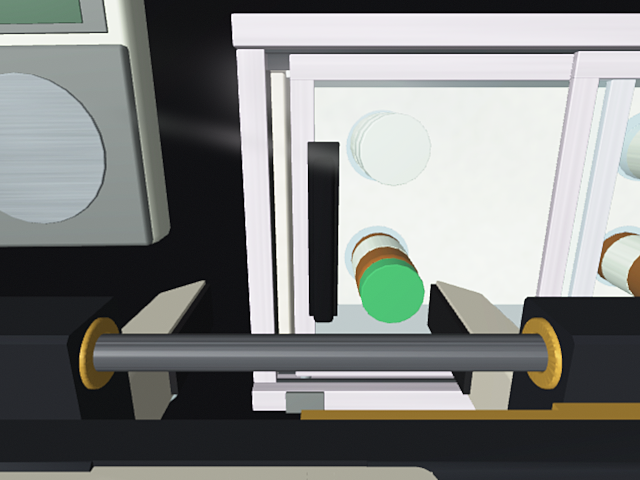

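The wrist view shows the right grip at (323,230), centred between the fingers. Descending to it.

```bash
python3 -m inch '[{"xyz":[0,0.001,0.03],"twist":0,"claw":100},{"xyz":[0,0,0.03],"twist":0,"claw":100},{"xyz":[0,0,0.03],"twist":0,"claw":60},{"xyz":[0,0,0.018],"twist":0,"claw":40},{"xyz":[0,0,0],"twist":0,"claw":30},{"xyz":[0,0,0],"twist":0,"claw":30}]' 12;python3 -c "
from h import *
st()"
python3 snap.py b wrist
```

```text
clock: 3.32
ee_pos: [0.5252, -0.0977, 0.2082]
tcp_rot: [3.141, 0.002, 3.068]
ft_force: [0.2, -1.0, 0.9]
grip_width: 0.0567
t 3.33 p [ 0.5252 -0.0977  0.2082] ch [-0.0014 -0.1798] yaw 3.0679 rp [3.141e+00 2.000e-03] F [ 0.2 -1.   0.9] Fch [ 0.3 -1. ] w 0.0567 q [ 0.12  0.29  0.02  1.88 -0.01  0.97  1.64]
```

View pics/wrist_b.png

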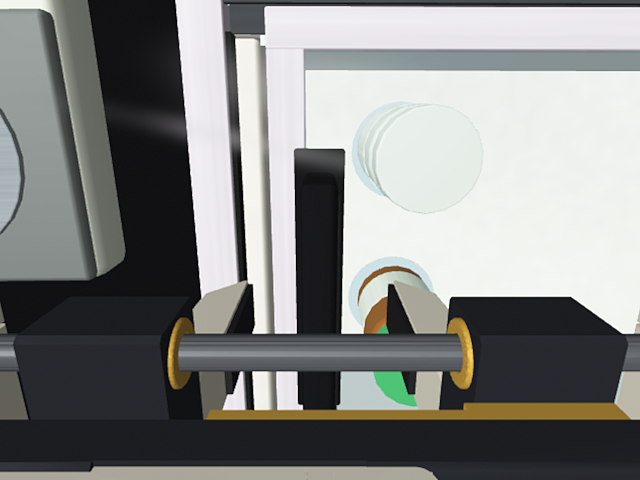

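Grip at (320,280), between the two pads. Closing on it.

```bash
python3 -m inch '[{"xyz":[0,0,0.002],"twist":0,"claw":12},{"xyz":[0,0,0],"twist":0,"claw":5},{"xyz":[0,0,0],"twist":0,"claw":0},{"xyz":[0,0,0],"twist":0,"claw":0},{"xyz":[0,0,0],"twist":0,"claw":0},{"xyz":[0,0,0],"twist":0,"claw":0}]' 12;python3 -c "
from h import *
st()"
```

```text
clock: 4.12
ee_pos: [0.5242, -0.0983, 0.2048]
tcp_rot: [3.142, 0.0, 3.067]
ft_force: [-0.5, -1.1, 0.5]
grip_width: 0.0137
t 4.12 p [ 0.5242 -0.0983  0.2048] ch [-0.0024 -0.1804] yaw 3.0668 rp [3.142 0.   ] F [-0.5 -1.1  0.5] Fch [-0.4 -1.1] w 0.0137 q [ 0.12  0.29  0.02  1.89 -0.01  0.96  1.64]
```

```bash
python3 -m inch '[{"xyz":[0,-0.002,0],"twist":0,"claw":0},{"xyz":[0,-0.002,0],"twist":0,"claw":0},{"xyz":[0,-0.002,0],"twist":0,"claw":0}]' 15;python3 -c "
from h import *
st()"; python3 -m inch '[{"xyz":[0,-0.002,0],"twist":0,"claw":0},{"xyz":[0,-0.002,0],"twist":0,"claw":0}]' 15;python3 -c "
from h import *
st()"
```

```text
clock: 4.5
ee_pos: [0.5241, -0.0994, 0.2048]
tcp_rot: [3.136, -0.0, 3.07]
ft_force: [-0.6, 12.3, 1.8]
grip_width: 0.0138
t 4.5 p [ 0.5241 -0.0994  0.2048] ch [-0.0024 -0.1815] yaw 3.0701 rp [ 3.136 -0.   ] F [-0.6 12.3  1.8] Fch [-1.6 12.2] w 0.0138 q [ 0.12  0.3   0.02  1.89 -0.01  0.96  1.65]
clock: 4.75
ee_pos: [0.5236, -0.1054, 0.2048]
tcp_rot: [3.139, -0.0, 3.069]
ft_force: [0.0, 4.0, 1.8]
grip_width: 0.0137
t 4.75 p [ 0.5236 -0.1054  0.2048] ch [-0.0024 -0.1876] yaw 3.0695 rp [ 3.139 -0.   ] F [0.  4.  1.8] Fch [-0.3  4. ] w 0.0137 q [ 0.13  0.3   0.02  1.88 -0.01  0.96  1.66]
```

```bash
python3 -m inch '[{"xyz":[0,-0.001,0],"twist":0,"claw":0},{"xyz":[0,-0.001,0],"twist":0,"claw":0}]' 15;python3 -c "
from h import *
st()"; python3 -m inch '[{"xyz":[0,-0.001,0],"twist":0,"claw":0},{"xyz":[0,-0.001,0],"twist":0,"claw":0}]' 15;python3 -c "
from h import *
st()"
```

```text
clock: 5.0
ee_pos: [0.5232, -0.1104, 0.2047]
tcp_rot: [-3.141, -0.0, 3.067]
ft_force: [-0.2, 1.3, 1.8]
grip_width: 0.0137
t 5.0 p [ 0.5232 -0.1104  0.2047] ch [-0.0025 -0.1926] yaw 3.0669 rp [-3.141 -0.   ] F [-0.2  1.3  1.8] Fch [-0.3  1.3] w 0.0137 q [ 0.14  0.3   0.03  1.88 -0.01  0.96  1.66]
clock: 5.25
ee_pos: [0.5231, -0.1114, 0.2047]
tcp_rot: [3.14, -0.0, 3.067]
ft_force: [0.4, 6.1, 2.8]
grip_width: 0.0139
t 5.25 p [ 0.5231 -0.1114  0.2047] ch [-0.0025 -0.1936] yaw 3.0671 rp [ 3.14 -0.  ] F [0.4 6.1 2.8] Fch [-0.   6.1] w 0.0139 q [ 0.14  0.3   0.03  1.88 -0.01  0.96  1.67]
```

```bash
python3 -m inch '[{"xyz":[0,-0.001,0],"twist":0,"claw":0},{"xyz":[0,-0.001,0],"twist":0,"claw":0},{"xyz":[0,0,0],"twist":0,"claw":0}]' 20;python3 -c "
from h import *
st()"; python3 snap.py c wrist scene
```

```text
clock: 5.62
ee_pos: [0.5231, -0.1114, 0.2047]
tcp_rot: [3.138, -0.0, 3.069]
ft_force: [-0.4, 9.3, 3.8]
grip_width: 0.0139
t 5.62 p [ 0.5231 -0.1114  0.2047] ch [-0.0025 -0.1936] yaw 3.0687 rp [ 3.138 -0.   ] F [-0.4  9.3  3.8] Fch [-1.1  9.2] w 0.0139 q [ 0.14  0.3   0.03  1.88 -0.01  0.96  1.67]
```

View pics/wrist_c.png

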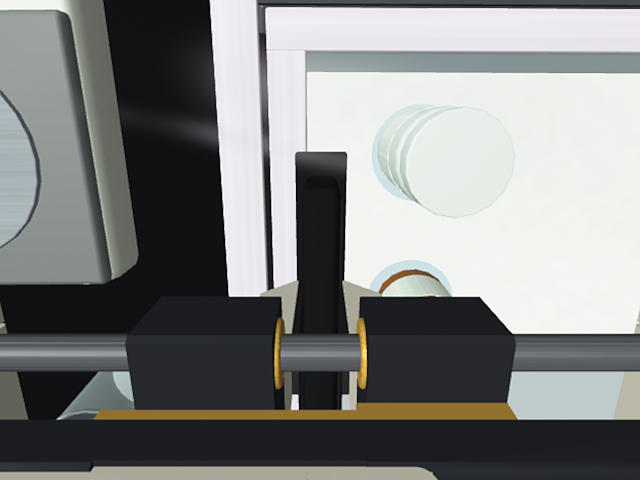

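The gap by the jamb at (268,200) has closed, the grip is at y=-0.1936, and the stop pushes back with 9 N. The right lid is home. Releasing it and moving to the left grip.

```bash
python3 -m inch '[{"xyz":[0,0.003,0],"twist":0,"claw":0},{"xyz":[0,0,0],"twist":0,"claw":30},{"xyz":[0,0,0],"twist":0,"claw":60},{"xyz":[0,0,-0.03],"twist":0,"claw":80},{"xyz":[0,0.01,-0.05],"twist":0,"claw":100},{"xyz":[0,0.04,0],"twist":0,"claw":100},{"xyz":[0,0.06,0],"twist":0,"claw":100},{"xyz":[0,0.06,0],"twist":0,"claw":100}]' 12; python3 -m inch '[{"xyz":[0,0.06,0],"twist":0,"claw":100},{"xyz":[0,0.06,0],"twist":0,"claw":100},{"xyz":[0,0.05,0],"twist":0,"claw":100},{"xyz":[0,0.025,0],"twist":0,"claw":100},{"xyz":[0,0.005,0],"twist":0,"claw":100},{"xyz":[0,0,0],"twist":0,"claw":100}]' ;python3 -c "
from h import *
to(w(0,0.177),0.210,np.pi+YW)"; python3 snap.py d wrist
```

```text
clock: 6.72
ee_pos: [0.5362, 0.0588, 0.285]
tcp_rot: [-3.141, 0.001, 3.065]
ft_force: [1.8, 0.3, 0.3]
grip_width: 0.0792
clock: 7.48
ee_pos: [0.5511, 0.2562, 0.2844]
tcp_rot: [-3.14, -0.0, 3.066]
ft_force: [0.4, -0.1, 0.3]
grip_width: 0.0918
t 7.47 p [0.5511 0.2562 0.2844] ch [-0.0019  0.1751] yaw 3.0657 rp [-3.14 -0.  ] F [ 0.4 -0.1  0.3] Fch [ 0.4 -0.1] w 0.0918 q [-0.34  0.36 -0.18  1.61  0.07  1.18  0.96]
tool shift [-0.0019  0.002   0.0744] twist -0.0014
```

View pics/wrist_d.png

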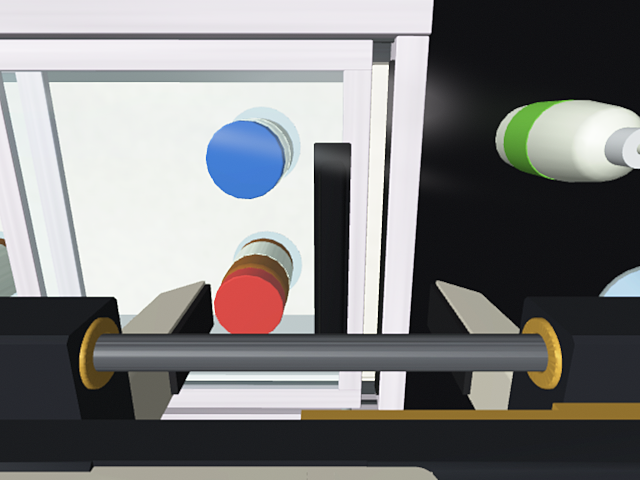

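The left grip is at column 332, about 4 mm to +y of centre. The lotion bottle at (570,140) is well clear. Descending and closing on the grip.

```bash
python3 -m inch '[{"xyz":[0,0.004,0.03],"twist":0,"claw":70},{"xyz":[0,0.001,0.03],"twist":0,"claw":50},{"xyz":[0,0,0.014],"twist":0,"claw":30},{"xyz":[0,0,0],"twist":0,"claw":20},{"xyz":[0,0,0],"twist":0,"claw":0},{"xyz":[0,0,0],"twist":0,"claw":0},{"xyz":[0,0,0],"twist":0,"claw":0},{"xyz":[0,0,0],"twist":0,"claw":0}]' 12;python3 -c "
from h import *
st()"
```

```text
clock: 8.52
ee_pos: [0.5513, 0.2628, 0.2111]
tcp_rot: [3.141, 0.001, 3.067]
ft_force: [-0.2, -0.6, 0.1]
grip_width: 0.0162
t 8.53 p [0.5513 0.2628 0.2111] ch [-0.0022  0.1817] yaw 3.0669 rp [3.141e+00 1.000e-03] F [-0.2 -0.6  0.1] Fch [-0.2 -0.6] w 0.0162 q [-0.36  0.43 -0.17  1.69  0.08  1.04  0.94]
```

```bash
python3 -m inch '[{"xyz":[0,0,0],"twist":0,"claw":0},{"xyz":[0,0,0],"twist":0,"claw":0},{"xyz":[0,-0.003,0],"twist":0,"claw":0},{"xyz":[0,-0.005,0],"twist":0,"claw":0},{"xyz":[0,-0.010,0],"twist":0,"claw":0},{"xyz":[0,-0.012,0],"twist":0,"claw":0}]' 15;python3 -c "
from h import *
st()"
```

```text
clock: 9.28
ee_pos: [0.549, 0.2327, 0.211]
tcp_rot: [3.141, 0.0, 3.067]
ft_force: [0.1, 3.2, 3.5]
grip_width: 0.0139
t 9.28 p [0.549  0.2327 0.211 ] ch [-0.0023  0.1514] yaw 3.0674 rp [3.141 0.   ] F [0.1 3.2 3.5] Fch [-0.2  3.2] w 0.0139 q [-0.31  0.4  -0.17  1.72  0.08  1.02  0.99]
```

```bash
python3 -m inch '[{"xyz":[0,-0.015,0],"twist":0,"claw":0},{"xyz":[0,-0.018,0],"twist":0,"claw":0},{"xyz":[0,-0.018,0],"twist":0,"claw":0},{"xyz":[0,-0.018,0],"twist":0,"claw":0},{"xyz":[0,-0.018,0],"twist":0,"claw":0},{"xyz":[0,-0.015,0],"twist":0,"claw":0},{"xyz":[0,-0.010,0],"twist":0,"claw":0},{"xyz":[0,-0.006,0],"twist":0,"claw":0}]' 15;python3 -m inch '[{"xyz":[0,-0.004,0],"twist":0,"claw":0},{"xyz":[0,-0.002,0],"twist":0,"claw":0},{"xyz":[0,0,0],"twist":0,"claw":0}]';python3 -c "
from h import *
st()"; python3 snap.py e scene wrist
```

```text
clock: 10.28
ee_pos: [0.5398, 0.113, 0.211]
tcp_rot: [-3.141, -0.0, 3.065]
ft_force: [-1.0, 2.0, 5.9]
grip_width: 0.0136
clock: 10.65
ee_pos: [0.5393, 0.107, 0.2109]
tcp_rot: [-3.14, -0.001, 3.065]
ft_force: [-1.2, 0.4, 6.6]
grip_width: 0.014
t 10.65 p [0.5393 0.107  0.2109] ch [-0.0026  0.0254] yaw 3.0654 rp [-3.14e+00 -1.00e-03] F [-1.2  0.4  6.6] Fch [-1.2  0.3] w 0.014 q [-0.14  0.32 -0.13  1.84  0.05  0.99  1.21]
```

View pics/scene_e.png

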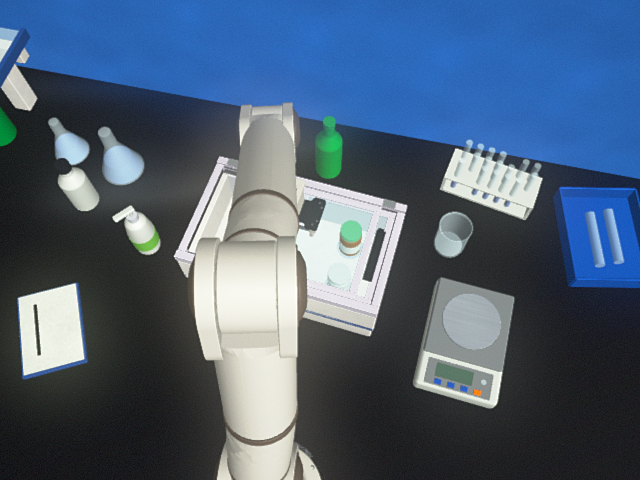

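View pics/wrist_e.png

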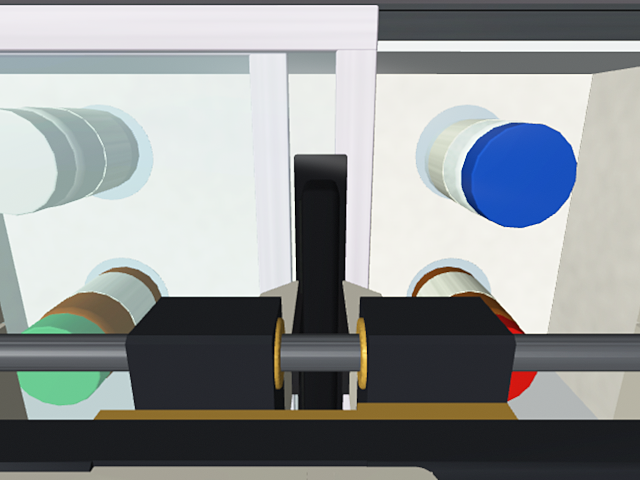

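```bash
python3 -m inch '[{"xyz":[0,0,0],"twist":0,"claw":30},{"xyz":[0,0,0],"twist":0,"claw":60},{"xyz":[0,0,-0.03],"twist":0,"claw":80},{"xyz":[0.01,0.01,-0.05],"twist":0,"claw":70},{"xyz":[0.02,0.03,-0.02],"twist":-0.15,"claw":70},{"xyz":[0.015,0.02,0],"twist":-0.15,"claw":70},{"xyz":[0,0,0],"twist":-0.15,"claw":70},{"xyz":[0,0,0],"twist":-0.05,"claw":70}]' 12;python3 -c "
from h import *
st()"; python3 snap.py f wrist
```

```text
clock: 11.75
ee_pos: [0.4957, 0.1697, 0.3103]
tcp_rot: [-3.141, -0.001, -2.713]
ft_force: [0.9, -0.8, 0.6]
grip_width: 0.0645
t 11.75 p [0.4957 0.1697 0.3103] ch [-0.0507  0.0846] yaw -2.713 rp [-3.141e+00 -1.000e-03] F [ 0.9 -0.8  0.6] Fch [ 0.9 -0.7] w 0.0645 q [-0.18  0.18 -0.23  1.78  0.05  1.19  1.58]
```

View pics/wrist_f.png

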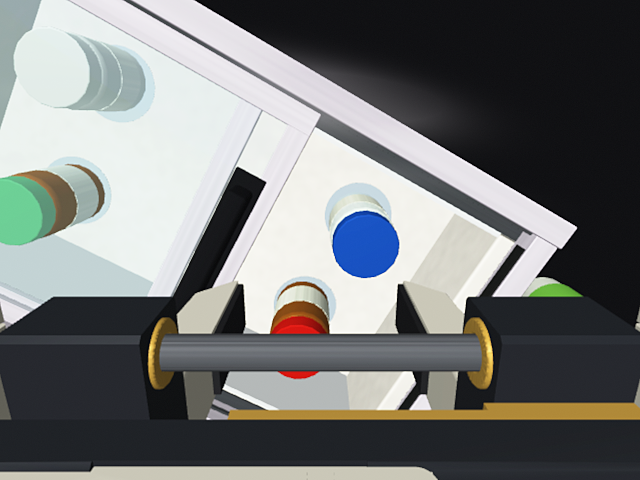

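Red cap at about (300,348), partly behind the bar. The blue cap at (365,244) is clear. Computing the position of each.

```bash
python3 -c "
from h import *
d=pickle.load(open('im_f.pkl','rb'));im=d['wrist']
hsv=cv2.cvtColor(im['frame'],cv2.COLOR_RGB2HSV)
for k,lo,hi in(('red',(0,200,150),(6,255,255)),('blue',(105,170,100),(125,255,255))):
    m=cv2.inRange(hsv,lo,hi); p=cv2.findNonZero(m); 
    print(k,cv2.boundingRect(p)); c,r=cv2.minEnclosingCircle(p); q=onz(im,*c,.162); print(c,r,q.round(4),ch(q).round(4))
to(w(0.055,0.125),0.31,np.pi+YW+0.87)
"
```

```text
red (272, 316, 48, 63)
(298.08251953125, 346.9757385253906) 31.363718032836914 [0.599  0.1968 0.162 ] [0.0503 0.1194]
blue (333, 211, 66, 67)
(365.0256652832031, 243.86622619628906) 33.54190444946289 [0.4958 0.2075 0.162 ] [-0.0534  0.1224]
t 11.8 p [0.4959 0.1694 0.3102] ch [-0.0506  0.0844] yaw -2.7126 rp [-3.141e+00 -1.000e-03] F [ 0.3 -0.1  0.4] Fch [ 0.3 -0.1] w 0.0643 q [-0.18  0.18 -0.23  1.78  0.05  1.19  1.58]
tool shift [-1.121e-01 -1.540e-02  1.000e-04] twist -0.3665
```

```bash
python3 -m inch '[{"xyz":[-0.03,-0.004,0],"twist":0,"claw":72},{"xyz":[-0.045,-0.007,0],"twist":0,"claw":72},{"xyz":[-0.030,-0.005,0],"twist":-0.05,"claw":72},{"xyz":[0,0,0],"twist":-0.16,"claw":72},{"xyz":[0,0,0],"twist":-0.16,"claw":72},{"xyz":[0,0,0],"twist":0,"claw":72}]';python3 -c "
from h import *
to([.6015,.1985],0.2,np.pi+YW+0.87)
"
```

```text
clock: 12.55
ee_pos: [0.5984, 0.1981, 0.3099]
tcp_rot: [3.141, -0.001, -2.349]
ft_force: [-0.0, -1.0, -0.9]
grip_width: 0.0663
t 12.55 p [0.5984 0.1981 0.3099] ch [0.0495 0.1206] yaw -2.3489 rp [ 3.141e+00 -1.000e-03] F [-0.  -1.  -0.9] Fch [ 0. -1.] w 0.0663 q [-0.15  0.39 -0.28  1.52  0.11  1.25  1.91]
tool shift [-0.0026 -0.002   0.1099] twist -0.0028
```

```bash
python3 -m inch '[{"xyz":[-0.0026,-0.002,0.03],"twist":0,"claw":72},{"xyz":[0,0,0.04],"twist":0,"claw":72},{"xyz":[0,0,0.030],"twist":0,"claw":72},{"xyz":[0,0,0],"twist":0,"claw":72}]';python3 -c "
from h import *
to([.6015,.1985],0.145,np.pi+YW+0.87)
"; python3 snap.py g wrist
```

```text
clock: 13.05
ee_pos: [0.5997, 0.198, 0.2078]
tcp_rot: [3.139, -0.006, -2.35]
ft_force: [0.2, 0.1, 0.4]
grip_width: 0.066
t 13.05 p [0.5997 0.198  0.2078] ch [0.0509 0.1207] yaw -2.3497 rp [ 3.139 -0.006] F [0.2 0.1 0.4] Fch [0.2 0.1] w 0.066 q [-0.16  0.48 -0.27  1.62  0.14  1.06  1.89]
tool shift [-0.002  -0.0011  0.0628] twist -0.0036
```

View pics/wrist_g.png

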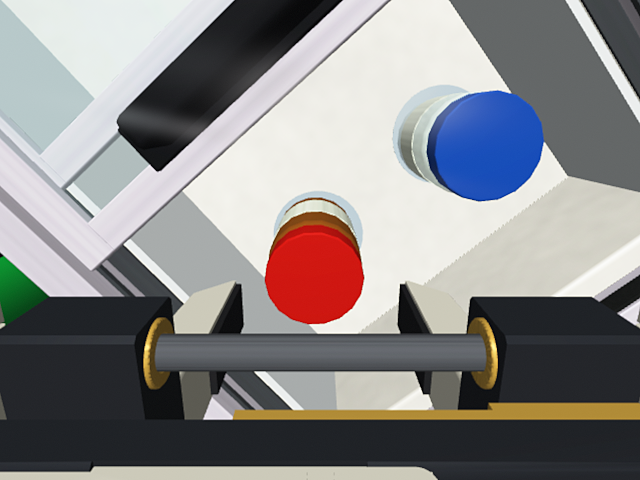

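```bash
python3 -c "
from h import *
d=pickle.load(open('im_g.pkl','rb'));im=d['wrist']
hsv=cv2.cvtColor(im['frame'],cv2.COLOR_RGB2HSV)
for k,lo,hi in(('red',(0,200,150),(6,255,255)),('blue',(105,170,100),(125,255,255))):
    m=cv2.inRange(hsv,lo,hi); ct=max(cv2.findContours(m,0,1)[0],key=cv2.contourArea)
    c,r=cv2.minEnclosingCircle(ct); q=onz(im,*c,.162); print(c,r,q.round(4),ch(q).round(4))
    if k=='red': to(q[:2],0.148)
"
```

```text
(314.0307922363281, 274.2486572265625) 50.058834075927734 [0.6018 0.1964 0.162 ] [0.053  0.1192]
t 13.1 p [0.6011 0.1988 0.21  ] ch [0.0522 0.1215] yaw -2.349 rp [ 3.141e+00 -2.000e-03] F [ 0.  -0.   0.3] Fch [ 0. -0.] w 0.0659 q [-0.16  0.48 -0.27  1.62  0.14  1.07  1.89]
tool shift [ 0.0011 -0.0022  0.062 ] twist None
(487.90728759765625, 145.27484130859375) 57.737274169921875 [0.4976 0.208  0.162 ] [-0.0517  0.123 ]
```

```bash
python3 -m inch '[{"xyz":[0.001,-0.002,0.02],"twist":0,"claw":72},{"xyz":[0,0,0.018],"twist":0,"claw":72},{"xyz":[0,0,0.016],"twist":0,"claw":72},{"xyz":[0,0,0.009],"twist":0,"claw":72},{"xyz":[0,0,0],"twist":0,"claw":72}]';python3 -c "
from h import *
st()
"; python3 snap.py i wrist
```

```text
clock: 13.72
ee_pos: [0.6019, 0.197, 0.1467]
tcp_rot: [3.141, -0.002, -2.346]
ft_force: [0.6, 0.4, -0.7]
grip_width: 0.0662
t 13.72 p [0.6019 0.197  0.1467] ch [0.0531 0.1198] yaw -2.3463 rp [ 3.141e+00 -2.000e-03] F [ 0.6  0.4 -0.7] Fch [0.6 0.5] w 0.0662 q [-0.17  0.54 -0.26  1.67  0.16  0.95  1.88]
```

View pics/wrist_i.png

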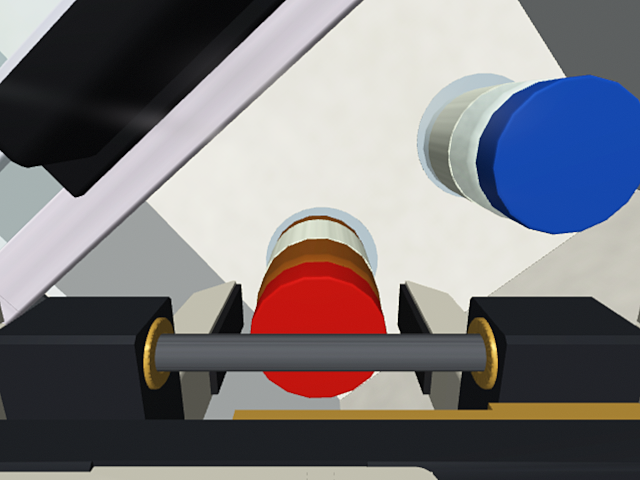

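The cap is centred between the pads at (318,338). Closing, then a short lift to check the grip.

```bash
python3 -m inch '[{"xyz":[0,0,0],"twist":0,"claw":55},{"xyz":[0,0,0],"twist":0,"claw":40},{"xyz":[0,0,0],"twist":0,"claw":30},{"xyz":[0,0,0],"twist":0,"claw":30},{"xyz":[0,0,-0.008],"twist":0,"claw":30},{"xyz":[0,0,-0.01],"twist":0,"claw":30},{"xyz":[0,0,0],"twist":0,"claw":30}]' 25;python3 -c "
from h import *
st()
"
```

```text
clock: 14.65
ee_pos: [0.6031, 0.1974, 0.1668]
tcp_rot: [-3.141, 0.002, -2.346]
ft_force: [0.1, 0.4, -2.5]
grip_width: 0.0512
t 14.65 p [0.6031 0.1974 0.1668] ch [0.0543 0.1203] yaw -2.3463 rp [-3.141e+00  2.000e-03] F [ 0.1  0.4 -2.5] Fch [0.1 0.4] w 0.0512 q [-0.16  0.52 -0.26  1.66  0.16  0.98  1.88]
```

```bash
python3 -m inch '[{"xyz":[0,0,-0.015],"twist":0,"claw":30},{"xyz":[0,0,-0.03],"twist":0,"claw":30},{"xyz":[0,0,-0.04],"twist":0,"claw":30},{"xyz":[0,0,-0.04],"twist":0,"claw":30},{"xyz":[0,0,-0.035],"twist":0,"claw":30},{"xyz":[0,0,-0.02],"twist":0,"claw":30},{"xyz":[0,0,0],"twist":0,"claw":30}]' 25;python3 -c "
from h import *
to([.4525,-.361],.35,2.8)
"; python3 snap.py j wrist
```

```text
clock: 15.52
ee_pos: [0.6033, 0.1977, 0.3484]
tcp_rot: [-3.14, 0.004, -2.346]
ft_force: [0.5, 0.4, -3.0]
grip_width: 0.0517
t 15.53 p [0.6033 0.1977 0.3484] ch [0.0545 0.1206] yaw -2.3462 rp [-3.14   0.004] F [ 0.5  0.4 -3. ] Fch [0.5 0.4] w 0.0517 q [-0.15  0.37 -0.28  1.46  0.11  1.33  1.92]
tool shift [ 0.5045 -0.2834 -0.003 ] twist 1.137
```

View pics/wrist_j.png

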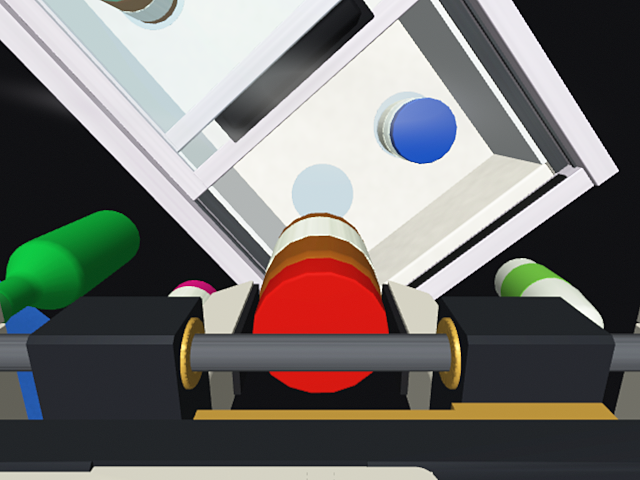

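The jar is held upright at (320,325), clear of the chest. I'll turn the tool first, then carry it over.

```bash
python3 -m inch '[{"xyz":[0,0,0],"twist":0.08,"claw":30},{"xyz":[0,0,0],"twist":0.15,"claw":30},{"xyz":[0,0,0],"twist":0.16,"claw":30},{"xyz":[0,0,0],"twist":0.16,"claw":30},{"xyz":[0,0,0],"twist":0.16,"claw":30},{"xyz":[0,0,0],"twist":0.16,"claw":30},{"xyz":[0,0,0],"twist":0.15,"claw":30},{"xyz":[0,0,0],"twist":0.08,"claw":30}]' 25;python3 -m inch '[{"xyz":[0,0,0],"twist":0.037,"claw":30}]';python3 -c "
from h import *
to([.4525,-.361],.35,2.8)
"
```

```text
clock: 16.58
ee_pos: [0.6015, 0.1969, 0.3437]
tcp_rot: [-3.139, -0.003, 2.834]
ft_force: [-0.4, -0.3, -3.5]
grip_width: 0.0512
clock: 16.7
ee_pos: [0.6017, 0.1969, 0.344]
tcp_rot: [-3.14, -0.002, 2.799]
ft_force: [-0.5, -0.4, -2.7]
grip_width: 0.0513
t 16.7 p [0.6017 0.1969 0.344 ] ch [0.0529 0.1197] yaw 2.7988 rp [-3.14e+00 -2.00e-03] F [-0.5 -0.4 -2.7] Fch [-0.5 -0.5] w 0.0513 q [-0.29  0.36 -0.09  1.47  0.03  1.32  0.84]
tool shift [-0.047  -0.5756 -0.005 ] twist -0.0012
```

```bash
python3 -m inch '[{"xyz":[-0.003,-0.02,-0.005],"twist":0,"claw":30},{"xyz":[-0.003,-0.035,0],"twist":0,"claw":30},{"xyz":[-0.004,-0.045,0],"twist":0,"claw":30},{"xyz":[-0.004,-0.045,0],"twist":0,"claw":30},{"xyz":[-0.004,-0.045,0],"twist":0,"claw":30},{"xyz":[-0.004,-0.045,0],"twist":0,"claw":30},{"xyz":[-0.004,-0.045,0],"twist":0,"claw":30},{"xyz":[-0.004,-0.045,0],"twist":0,"claw":30}]' 25;python3 -m inch '[{"xyz":[-0.004,-0.045,0],"twist":0,"claw":30},{"xyz":[-0.004,-0.045,0],"twist":0,"claw":30},{"xyz":[-0.004,-0.045,0],"twist":0,"claw":30},{"xyz":[-0.003,-0.045,0],"twist":0,"claw":30},{"xyz":[-0.002,-0.035,0],"twist":0,"claw":30},{"xyz":[0,-0.025,0],"twist":0,"claw":30},{"xyz":[0,-0.01,0],"twist":0,"claw":30},{"xyz":[0,0,0],"twist":0,"claw":30}]';python3 -c "
from h import *
to([.4525,-.361],.162,2.8)
"; python3 snap.py k scene wrist
```

```text
clock: 17.7
ee_pos: [0.5203, -0.122, 0.3511]
tcp_rot: [-3.141, 0.0, 2.8]
ft_force: [1.4, -0.3, -3.5]
grip_width: 0.0512
clock: 18.7
ee_pos: [0.4532, -0.3608, 0.3508]
tcp_rot: [3.141, -0.0, 2.799]
ft_force: [0.7, -0.4, -2.6]
grip_width: 0.0515
t 18.7 p [ 0.4532 -0.3608  0.3508] ch [-0.0536 -0.4476] yaw 2.7985 rp [ 3.141 -0.   ] F [ 0.7 -0.4 -2.6] Fch [ 0.8 -0.4] w 0.0515 q [ 0.42  0.25  0.25  1.6  -0.06  1.29  1.91]
tool shift [ 0.0006 -0.0004  0.1888] twist -0.0015
```

View pics/wrist_k.png

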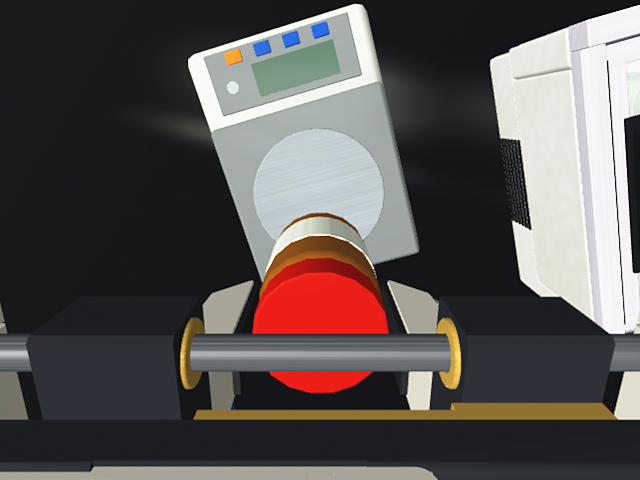

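View pics/scene_k.png

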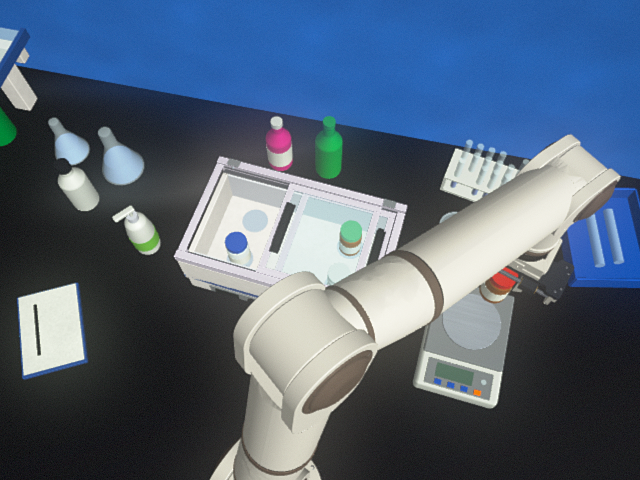

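The pan is at wrist (319,193). Cross-checking its position by ray.

```bash
python3 -c "
from h import *
d=pickle.load(open('im_k.pkl','rb'));im=d['wrist']
# pan edge: left 253, right 385, top 128 at mid col 319
l=onz(im,253,190,.083);r=onz(im,385,190,.083);t=onz(im,319,128,.083)
print(l,r,np.linalg.norm(l-r),t)
m=(l+r)/2; print(m, t+ .068*( (m-t)/np.linalg.norm(m-t)))
"
```

```text
[ 0.42621619 -0.42406777  0.083     ] [ 0.4718155 -0.295545   0.083    ] 0.13637227568330776 [ 0.39069055 -0.3390594   0.083     ]
[ 0.44901584 -0.35980639  0.083     ] [ 0.45475799 -0.36184894  0.083     ]
```

```bash
python3 -m inch '[{"xyz":[0,0,0.02],"twist":0,"claw":30},{"xyz":[0,0,0.035],"twist":0,"claw":30},{"xyz":[0,0,0.035],"twist":0,"claw":30},{"xyz":[0,0,0.035],"twist":0,"claw":30},{"xyz":[0,0,0.025],"twist":0,"claw":30},{"xyz":[0,0,0.016],"twist":0,"claw":30},{"xyz":[0,0,0.008],"twist":0,"claw":30},{"xyz":[0,0,0.003],"twist":0,"claw":30}]' 25;python3 -m inch '[{"xyz":[0,0,0.003],"twist":0,"claw":30},{"xyz":[0,0,0.003],"twist":0,"claw":30},{"xyz":[0,0,0.002],"twist":0,"claw":30},{"xyz":[0,0,0],"twist":0,"claw":30}]';python3 -c "
from h import *
to([.453,-.361],.159,2.8)
"
```

```text
clock: 19.8
ee_pos: [0.4545, -0.3603, 0.1739]
tcp_rot: [-3.142, 0.001, 2.8]
ft_force: [-0.1, 1.1, -2.7]
grip_width: 0.0516
clock: 20.3
ee_pos: [0.454, -0.3603, 0.1657]
tcp_rot: [3.142, -0.0, 2.8]
ft_force: [0.1, -0.5, -2.8]
grip_width: 0.0513
t 20.3 p [ 0.454  -0.3603  0.1657] ch [-0.0529 -0.447 ] yaw 2.7998 rp [ 3.142 -0.   ] F [ 0.1 -0.5 -2.8] Fch [ 0.1 -0.5] w 0.0513 q [ 0.45  0.43  0.22  1.81 -0.12  0.92  1.95]
tool shift [ 0.0007 -0.001   0.0067] twist -0.0002
```

```bash
python3 -m inch '[{"xyz":[0,0,0.002],"twist":0,"claw":30},{"xyz":[0,0,0.002],"twist":0,"claw":30},{"xyz":[0,0,0],"twist":0,"claw":30}]';python3 -m inch '[{"xyz":[0,0,0.001],"twist":0,"claw":30},{"xyz":[0,0,0.001],"twist":0,"claw":30},{"xyz":[0,0,0],"twist":0,"claw":30}]'
```

```text
clock: 20.68
ee_pos: [0.454, -0.3603, 0.1616]
tcp_rot: [3.142, -0.0, 2.8]
ft_force: [-0.6, 0.7, -1.3]
grip_width: 0.0514
clock: 21.05
ee_pos: [0.4545, -0.3606, 0.1614]
tcp_rot: [3.141, 0.001, 2.8]
ft_force: [-3.3, 2.0, 7.9]
grip_width: 0.0515
```

Contact was at z about 0.1615. I'll ease off the preload and release slowly.

```bash
python3 -m inch '[{"xyz":[0,0,-0.0015],"twist":0,"claw":30},{"xyz":[0,0,0],"twist":0,"claw":57},{"xyz":[0,0,0],"twist":0,"claw":64},{"xyz":[0,0,0],"twist":0,"claw":76},{"xyz":[0,0,0],"twist":0,"claw":76},{"xyz":[0,0,-0.01],"twist":0,"claw":76},{"xyz":[0,0,-0.03],"twist":0,"claw":76},{"xyz":[0,0,-0.04],"twist":0,"claw":90}]' 5;python3 -m inch '[{"xyz":[0,0,-0.05],"twist":0,"claw":100},{"xyz":[0,0,-0.05],"twist":0,"claw":100},{"xyz":[0,0.02,0],"twist":0,"claw":100},{"xyz":[0,0.04,0],"twist":0,"claw":100},{"xyz":[0,0.04,0],"twist":0,"claw":100},{"xyz":[0,0.02,0],"twist":0,"claw":100}]'; python3 -c "
from h import *
to(w(0,0.0254),.211,np.pi+YW)
"; python3 snap.py l side scene wrist
```

```text
clock: 22.05
ee_pos: [0.4535, -0.36, 0.2418]
tcp_rot: [3.141, -0.002, 2.8]
ft_force: [-0.1, -0.8, 0.6]
grip_width: 0.076
clock: 22.8
ee_pos: [0.4953, -0.2446, 0.3421]
tcp_rot: [3.141, 0.001, 2.803]
ft_force: [-0.1, 0.3, 0.1]
grip_width: 0.0916
t 22.8 p [ 0.4953 -0.2446  0.3421] ch [-0.0203 -0.3285] yaw 2.8029 rp [3.141e+00 1.000e-03] F [-0.1  0.3  0.1] Fch [-0.1  0.3] w 0.0916 q [ 0.26  0.2   0.18  1.68 -0.04  1.26  1.68]
tool shift [0.0729 0.3468 0.1314] twist -0.2642
```

View pics/wrist_l.png

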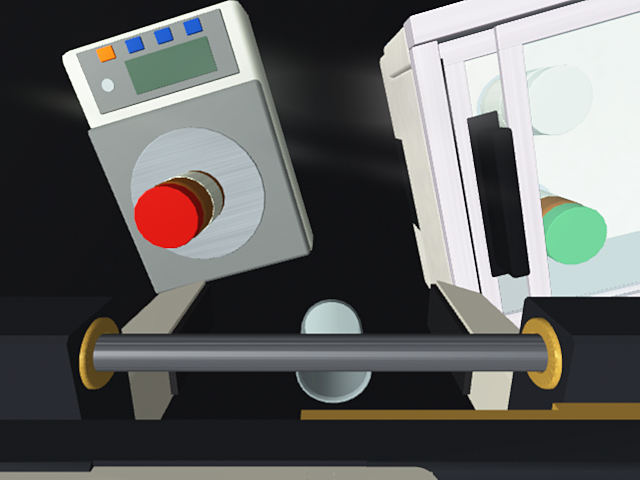

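View pics/scene_l.png

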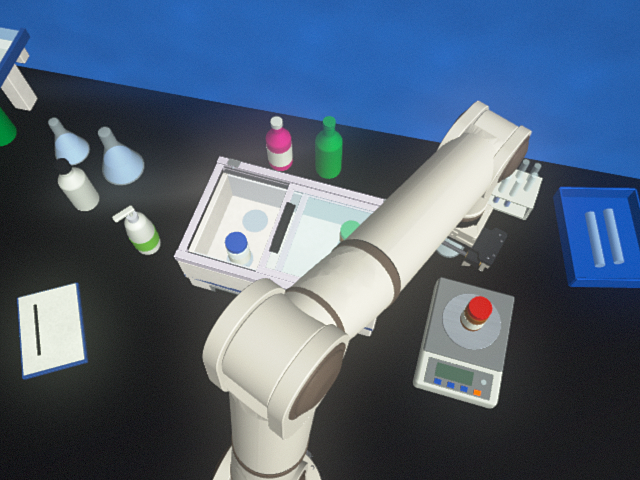

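The jar stands on the pan (scene 478,312), upright and released. I'll check its centring by ray, then return to the left grip.

```bash
python3 -c "
from h import *
d=pickle.load(open('im_l.pkl','rb'))
for n in ('scene','wrist','side'):
    im=d[n]; hsv=cv2.cvtColor(im['frame'],cv2.COLOR_RGB2HSV)
    m=cv2.inRange(hsv,(0,180,120),(6,255,255)); ct=max(cv2.findContours(m,0,1)[0],key=cv2.contourArea)
    c,r=cv2.minEnclosingCircle(ct); print(n,c,r,onz(im,*c,.171).round(4))
"
python3 -m inch '[{"xyz":[0,0.01,-0.01],"twist":-0.09,"claw":100},{"xyz":[0,0.03,0],"twist":-0.09,"claw":100},{"xyz":[0,0.04,0],"twist":-0.084,"claw":100},{"xyz":[0,0.05,0],"twist":0,"claw":100},{"xyz":[0,0.05,0],"twist":0,"claw":100},{"xyz":[0,0.05,0],"twist":0,"claw":100},{"xyz":[0,0.04,0],"twist":0,"claw":100},{"xyz":[0,0.03,0],"twist":0,"claw":100}]';python3 -c "
from h import *
to(w(0,0.0254),.211,np.pi+YW)
"
```

```text
scene (479.558837890625, 308.1470642089844) 11.866194725036621 [ 0.4525 -0.3598  0.171 ]
wrist (166.28643798828125, 216.5929718017578) 33.01898956298828 [ 0.4547 -0.3624  0.171 ]
side (470.0, 312.0) 6.708303928375244 [ 0.4485 -0.3734  0.171 ]
clock: 23.95
ee_pos: [0.5281, 0.0532, 0.351]
tcp_rot: [3.141, -0.0, 3.068]
ft_force: [0.3, 0.3, -0.5]
grip_width: 0.0919
t 23.95 p [0.5281 0.0532 0.351 ] ch [-0.0097 -0.0291] yaw 3.0676 rp [ 3.141 -0.   ] F [ 0.3  0.3 -0.5] Fch [0.2 0.3] w 0.0919 q [-0.09  0.16 -0.07  1.71  0.01  1.27  1.34]
tool shift [-0.0098  0.0544  0.1401] twist 0.0005
```

```bash
python3 -m inch '[{"xyz":[-0.005,0.03,0.0],"twist":0,"claw":80},{"xyz":[-0.005,0.0245,0.03],"twist":0,"claw":80},{"xyz":[0,0,0.04],"twist":0,"claw":80},{"xyz":[0,0,0.04],"twist":0,"claw":60},{"xyz":[0,0,0.02],"twist":0,"claw":50},{"xyz":[0,0,0.01],"twist":0,"claw":40}]' 12; python3 -m inch '[{"xyz":[0,0,0],"twist":0,"claw":30},{"xyz":[0,0,0],"twist":0,"claw":10},{"xyz":[0,0,0],"twist":0,"claw":0},{"xyz":[0,0,0],"twist":0,"claw":0},{"xyz":[0,0,0],"twist":0,"claw":0},{"xyz":[0,0,0],"twist":0,"claw":0},{"xyz":[0,0,0],"twist":0,"claw":0}]' 12; python3 -c "
from h import *
st()
";  python3 snap.py m wrist
```

```text
clock: 24.7
ee_pos: [0.5417, 0.1041, 0.2097]
tcp_rot: [-3.141, -0.002, 3.065]
ft_force: [-0.1, 0.3, 0.3]
grip_width: 0.0479
clock: 25.58
ee_pos: [0.5436, 0.1041, 0.2123]
tcp_rot: [3.141, 0.002, 3.064]
ft_force: [-0.3, 1.7, 5.7]
grip_width: 0.0141
t 25.57 p [0.5436 0.1041 0.2123] ch [0.0019 0.0228] yaw 3.064 rp [3.141e+00 2.000e-03] F [-0.3  1.7  5.7] Fch [-0.4  1.6] w 0.0141 q [-0.15  0.32 -0.1   1.83  0.04  0.99  1.22]
```

View pics/wrist_m.png

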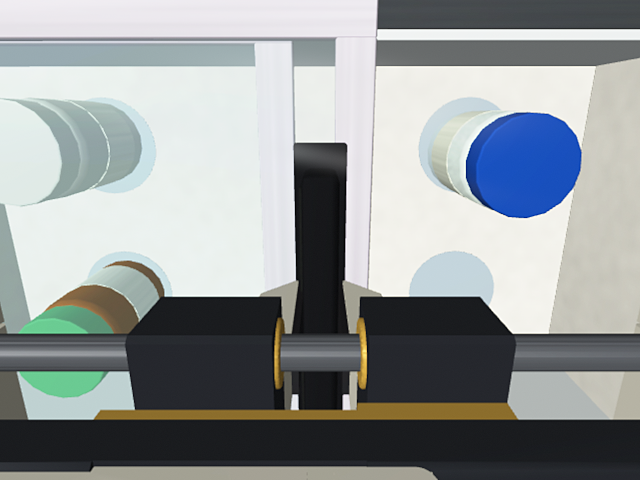

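The left grip is held, and the jar's place at (450,285) is empty. Sliding the lid shut.

```bash
python3 -m inch '[{"xyz":[0,0.006,0],"twist":0,"claw":0},{"xyz":[0,0.014,0],"twist":0,"claw":0},{"xyz":[0,0.018,0],"twist":0,"claw":0},{"xyz":[0,0.018,0],"twist":0,"claw":0},{"xyz":[0,0.018,0],"twist":0,"claw":0},{"xyz":[0,0.018,0],"twist":0,"claw":0},{"xyz":[0,0.018,0],"twist":0,"claw":0},{"xyz":[0,0.016,0],"twist":0,"claw":0}]' 15;python3 -m inch '[{"xyz":[0,0.012,0],"twist":0,"claw":0},{"xyz":[0,0.008,0],"twist":0,"claw":0},{"xyz":[0,0.004,0],"twist":0,"claw":0},{"xyz":[0,0,0],"twist":0,"claw":0}]' 15; python3 -c "
from h import *
st()
"
```

```text
clock: 26.62
ee_pos: [0.5532, 0.2286, 0.2123]
tcp_rot: [-3.14, 0.001, 3.063]
ft_force: [-1.8, -3.5, 8.2]
grip_width: 0.0141
clock: 27.12
ee_pos: [0.5551, 0.2535, 0.2123]
tcp_rot: [3.141, 0.002, 3.064]
ft_force: [-1.1, 1.0, 6.2]
grip_width: 0.0134
t 27.12 p [0.5551 0.2535 0.2123] ch [0.0023 0.1726] yaw 3.064 rp [3.141e+00 2.000e-03] F [-1.1  1.   6.2] Fch [-1.2  0.9] w 0.0134 q [-0.36  0.42 -0.15  1.69  0.07  1.04  0.96]
```

```bash
python3 -m inch '[{"xyz":[0,0.003,0],"twist":0,"claw":0},{"xyz":[0,0.003,0],"twist":0,"claw":0},{"xyz":[0,0.003,0],"twist":0,"claw":0},{"xyz":[0,0.002,0],"twist":0,"claw":0}]' 20;python3 -m inch '[{"xyz":[0,0.002,0],"twist":0,"claw":0},{"xyz":[0,0.002,0],"twist":0,"claw":0},{"xyz":[0,0.002,0],"twist":0,"claw":0}]'; python3 -c "
from h import *
st()
"
```

```text
clock: 27.62
ee_pos: [0.5557, 0.2609, 0.2122]
tcp_rot: [-3.137, -0.0, 3.062]
ft_force: [-4.2, -8.3, 10.8]
grip_width: 0.0134
clock: 28.0
ee_pos: [0.5561, 0.266, 0.2123]
tcp_rot: [-3.137, -0.0, 3.061]
ft_force: [-2.8, -5.2, 10.2]
grip_width: 0.0139
t 28.0 p [0.5561 0.266  0.2123] ch [0.0023 0.1852] yaw 3.0608 rp [-3.137 -0.   ] F [-2.8 -5.2 10.2] Fch [-2.4 -5.4] w 0.0139 q [-0.38  0.44 -0.15  1.67  0.08  1.05  0.94]
```

```bash
python3 -m inch '[{"xyz":[0,0.002,0],"twist":0,"claw":0},{"xyz":[0,0.002,0],"twist":0,"claw":0}]' 20;python3 -m inch '[{"xyz":[0,0.002,0],"twist":0,"claw":0},{"xyz":[0,0.001,0],"twist":0,"claw":0}]';python3 -m inch '[{"xyz":[0,0.001,0],"twist":0,"claw":0},{"xyz":[0,0.001,0],"twist":0,"claw":0}]'; python3 -c "
from h import *
st()
"
```

```text
clock: 28.25
ee_pos: [0.5566, 0.2728, 0.2123]
tcp_rot: [-3.14, 0.001, 3.063]
ft_force: [-3.5, -1.9, 6.9]
grip_width: 0.0139
clock: 28.5
ee_pos: [0.5566, 0.2735, 0.2122]
tcp_rot: [-3.137, -0.0, 3.062]
ft_force: [-3.8, -8.6, 11.9]
grip_width: 0.0139
clock: 28.75
ee_pos: [0.5567, 0.2735, 0.2122]
tcp_rot: [-3.134, -0.001, 3.06]
ft_force: [-5.8, -12.1, 13.6]
grip_width: 0.0138
t 28.75 p [0.5567 0.2735 0.2122] ch [0.0023 0.1927] yaw 3.0605 rp [-3.134e+00 -1.000e-03] F [ -5.8 -12.1  13.6] Fch [ -4.9 -12.5] w 0.0138 q [-0.39  0.44 -0.15  1.66  0.08  1.05  0.92]
```

Both signs of home: the jump past the hump, then y=0.1927 with 12 N from the stop. Easing off, releasing and rising clear.

```bash
python3 -m inch '[{"xyz":[0,-0.0025,0],"twist":0,"claw":0},{"xyz":[0,-0.0005,0],"twist":0,"claw":0},{"xyz":[0,0,0],"twist":0,"claw":25},{"xyz":[0,0,0],"twist":0,"claw":50},{"xyz":[0,0,0],"twist":0,"claw":60},{"xyz":[0,0,-0.03],"twist":0,"claw":70},{"xyz":[0,0,-0.05],"twist":0,"claw":70},{"xyz":[0,0,-0.05],"twist":0,"claw":70}]' 12; python3 snap.py n wrist; python3 -m inch '[{"xyz":[0.02,0,-0.04],"twist":0,"claw":70},{"xyz":[0.05,0.03,0],"twist":0,"claw":70},{"xyz":[0.06,0.04,0],"twist":0,"claw":70},{"xyz":[0.06,0.05,0],"twist":0,"claw":70},{"xyz":[0.05,0.05,0],"twist":0,"claw":70},{"xyz":[0.02,0.05,0],"twist":0,"claw":70},{"xyz":[0.0,0.03,0],"twist":0,"claw":70},{"xyz":[0.0,0,0],"twist":0,"claw":70}]'; python3 snap.py o scene side
```

```text
clock: 29.75
ee_pos: [0.5559, 0.2761, 0.342]
tcp_rot: [-3.141, -0.001, 3.064]
ft_force: [0.5, 0.8, -0.6]
grip_width: 0.0636
clock: 30.8
ee_pos: [0.339, 0.5246, 0.3799]
tcp_rot: [-3.141, -0.002, 3.068]
ft_force: [-0.1, -1.0, -0.8]
grip_width: 0.0641
```

View pics/wrist_n.png

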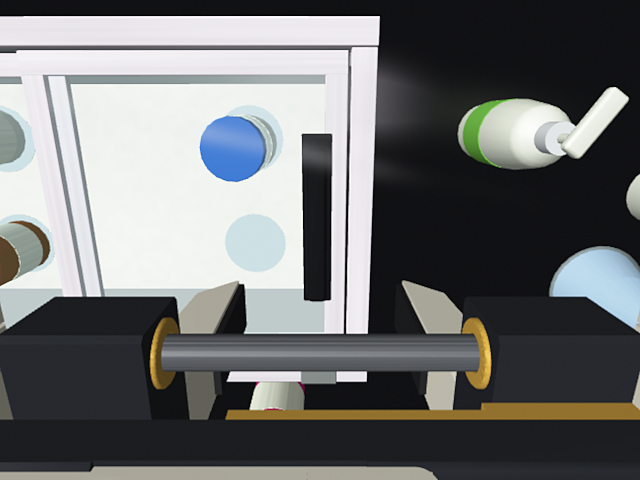

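View pics/scene_o.png

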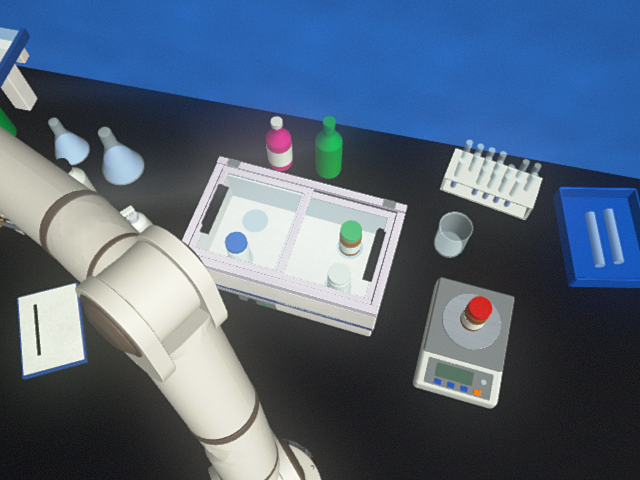

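View pics/side_o.png

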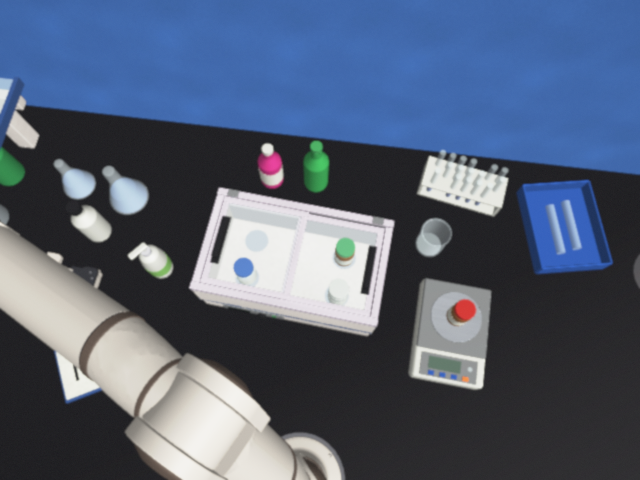

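Run:
```python
from h import *
for tag in("0","_o"):
  d=pickle.load(open(f"im{tag}.pkl","rb"))
  for n in("scene","side"):
    im=d[n];P=cloud(im); hsv=cv2.cvtColor(im["frame"],cv2.COLOR_RGB2HSV)
    R=(P[...,0]>.35)&(P[...,0]<.75)&(P[...,1]>-.2)&(P[...,1]<.36)
    g=(hsv[...,2]<95)&(P[...,2]>.198)&(P[...,2]<.24)&R
    m,l,s,c=cv2.connectedComponentsWithStats(g.astype(np.uint8))
    for i in range(1,m):
        if s[i,4]>30:
            z=.218 if c[i][0]<300 else .212
            print(tag,n,"grip ch",ch(onz(im,*c[i],z)).round(4))
st()
```

```text
0 scene grip ch [-0.0081  0.1772]
0 scene grip ch [-0.0067 -0.1799]
0 side grip ch [-0.0052  0.1767]
0 side grip ch [-0.0048 -0.1803]
_o scene grip ch [-0.0094  0.1877]
_o scene grip ch [-0.0066 -0.1928]
_o side grip ch [-0.0046  0.1874]
_o side grip ch [-0.0046 -0.1931]
t 30.9 p [0.3406 0.522  0.3805] ch [-0.2316  0.4245] yaw 3.0639 rp [-3.14 -0.  ] F [-0.8 -0.7  0.8] Fch [-0.8 -0.8] w 0.0644 q [-0.79  0.34 -0.34  1.43  0.11  1.39  0.37]
```

The scene and side views show both lids shut and everything standing. The left grip reads 0.1877 by image, against 0.1927 when it was gripped. The camera sees part of the grip's inner face, which biases it the same way it did at the start. I'll check the left end more closely.

Run:
```python
from h import *
im=pickle.load(open("im_n.pkl","rb"))["wrist"]
cv2.imwrite("pics/n_crop.png",cv2.resize(im["frame"][100:320,260:420],(580,797))[:590,:,::-1])
g=cv2.cvtColor(im["frame"],cv2.COLOR_RGB2GRAY)
r=g[215,290:390]; print(r.tolist())
for u in(303,331): print(u,ch(onz(im,u,215,.218)).round(4))
for u in(347,350): print(u,"190",ch(onz(im,u,215,.190)).round(4))
```

```text
[243, 243, 243, 243, 243, 243, 243, 243, 243, 244, 245, 254, 239, 0, 18, 28, 29, 24, 27, 26, 26, 26, 26, 25, 25, 24, 25, 24, 26, 23, 24, 26, 23, 20, 17, 12, 14, 23, 25, 21, 0, 167, 250, 239, 235, 231, 228, 227, 228, 228, 229, 231, 233, 236, 239, 186, 24, 0, 188, 255, 236, 234, 235, 236, 237, 236, 235, 235, 236, 235, 235, 235, 235, 235, 235, 233, 232, 231, 232, 234, 241, 214, 52, 3, 13, 19, 17, 16, 17, 18, 17, 15, 16, 16, 17, 17, 17, 17, 17, 16]
303 [-0.011   0.1829]
331 [-0.011   0.2022]
347 190 [-0.0044  0.2151]
350 190 [-0.0044  0.2174]
```

View pics/n_crop.png

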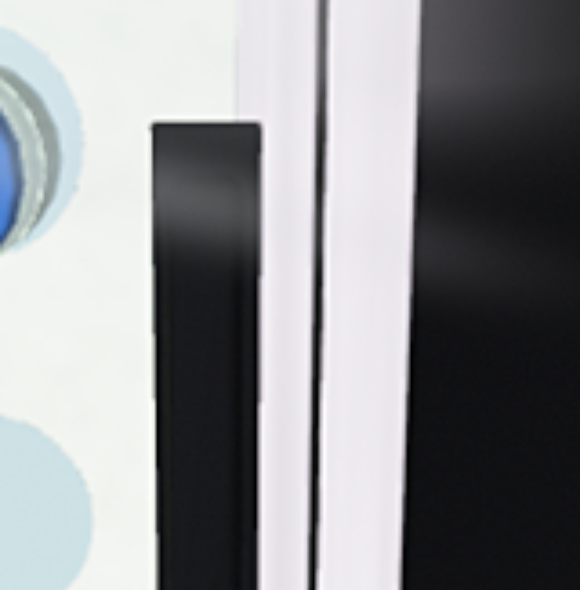

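This close view shows only a hairline gap between the left lid's frame and the end rail, and no stop strip. The grip's outer edge is at about 0.202 m against 0.200 m nominal, so the lid is home. The tool is clear of everything, so I'm handing in.

```bash
python3 -c "
from station import sign_off
print(sign_off())"
```

```text
the job is handed in; nothing more can be done
None
```

I finished the task and handed it in at about 31 s of the 72 s; the system reported no verdict.

**What I did**
- I pressed the right lid home; its stop pushed back with 9 N.
- I slid the left lid about 168 mm open and lifted the red-capped jar out by its cap.
- I set the jar on the balance pan, let go, and shut the left lid past its catch; its stop pushed back with 12 N.

**Last checks**
- **Jar:** it stands upright on the pan, within about 3 mm of the centre in the scene and wrist views. The side view gave about 13 mm, but its colour mask caught only part of the cap, so I discounted it.
- **Right lid:** its grip reads -193 mm along the chest, which is home.
- **Left lid:** the images disagreed. The scene and side views read about 188 mm. The gripped position was 192.7 mm, and the wrist close-up put the grip's outer edge at 202 mm (200 mm nominal) with only a hairline gap at the end. Those two views showed a similar offset before I moved the lid, so I judged it home.
- **Other objects:** the other jars, the pump bottle and the beaker look undisturbed, and the gripper is clear of everything.

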